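Set the photometer's filter lever to the third click and take a reading

ROBOT

A 6-joint arm with a two-finger parallel gripper is mounted at the origin on a cart in front of the work surface, level with it; the furniture and walls round the work are solid. World frame = base frame: x ahead of the robot, y to its left, z up, the work surface at z = 0. Lengths are in m, angles in rad, forces in N, time in s.
With the tool pointing down it reaches from about 0.35 to 0.975 m from the base axis. Payload 4.9 kg.
Tool frame: the origin (TCP) lies on the mounting face of the last link; the fingertips stand 173 mm ahead of it and the grasp point (between the pads) lies 155 mm ahead of it; z points along the fingers, y is the direction in which the jaws open and shut (so a half turn about z gives the same grasp; the last joint's range is limited). The gripper opens to 85 mm and grips with 20 to 120 N. Pads are 22 mm wide; open, the fingers measure 114 mm over their backs; the gripper's body (76 mm by 85 mm) begins 54 mm behind the grasp point. The pads swing forward as they close: fully open they stand 13 mm farther back than shut.
Start: joints at [1.121, 0.053, 1.613, -0, 1.476, -0.119], TCP at [0.203, 0.591, 0.405] pointing down, gripper open.
Joint ranges: [-3.01, 3.01], [-1.01, 2.22], [0.06, 2.58], [-1.02, 4.17], [0.09, 2.62], [-3.14, 3.14]. Speed limits (rad/s): [2.57, 2.57, 3.14, 3.14, 3.14, 3.14].

INTERFACE

Orientations are given as a rotation vector (axis times angle).
In Python, from station import ctrl gives the robot as it stands. The module is installed in compiled form; this text tells all that it offers.
- The arm moves only by the tool jog_arm, never from a script. Its argument "steps" is a list of rows, each a list of 2 entries, a list of its own where there are three numbers: the shift along the tool's x, y, z in cm, then the turn, a rotation vector about the tool's x, y, z in degrees. In form: [[[tx, ty, tz], [rx, ry, rz]], ...]. A call has 1 to 8 rows; each row shifts and turns the pose as measured when the row begins, along the tool's axes as they then stand; what a row does not reach is not made up. A row lasts 1/10 s, in which the tool goes at most 50 mm and 8.59 degrees, less where a joint would pass 70% of its speed; a pose out of reach is approached as far as the arm can. A call is refused whole if a number of a shift passes 5 or a number of a turn 8.59, either way. A call with a gripper value outside its range is refused whole. "fingers" is the gripper command: -1 is shut, 1 is fully open, values between are in proportion, set as the call begins (left out, the last holds). The fingers move at their own pace and stop on an object; "grip_force" is the grip in N (left out, the last holds). Time passes only in rows, so rows that do not move let the fingers close. It gives the time, the measured TCP pose, the force and the opening at its end, in the units of the state.
- ctrl.get_obs(): the state, without advancing time (a new reading comes with each control period).
- ctrl.get_image(name): name is "scene" or "top" or "wrist"; returns the picture (400x640x3 uint8, red, green, blue); there is no depth.
- ctrl.camera_info(name): a dict with "K" (3x3 intrinsics, pixels), "camera_from_world" (4x4, takes a point from world to camera coordinates). Camera axes: x right, y up, looking along -z (the intrinsics and any distortion apply to the point x, -y, -z); pixel columns grow to the right and rows downward; lengths in m; the calibration is good to about 2 mm. The wrist camera is an equidistant fisheye: a pixel r from the principal point sees the ray r / f radians off the axis. A picture is of the moment at which its call begins: read the wrist's pose just before it. camera_info takes no time and is no camera call; for the wrist camera it gives the pose at the moment of the call.
- ctrl.finish_job(): hands the job in, once; it reports no verdict.
The state is a dict: "t": time; "q": joint angles; "dq": joint speeds; "effort": joint torques, N m; "tool_pos": TCP position; "tool_rot": TCP orientation; "contact_force": force on the tool from outside, world axes, zero at the start; "wrist_torque": the same for the moment, N m; "opening": finger opening in m.
Only numpy, scipy, OpenCV 4.12 (cv2) and the standard library are available. Lean on these libraries where they do the work, as an engineer would, in place of code of your own. Each camera call takes 0.05 s, during which the arm holds its last target.

TASK

Push the photometer's filter lever along its slot, away from the home end (the end with the longest mark), until it clicks into the third position after home, without letting it run on past that click. Then press the read key fully down and let it spring back, leaving the lever seated in the third click. Nothing is picked up: leave the things standing round and on the photometer where they are.

Things in the scene. Friction and masses are not known exactly. Their poses are not given: they have to be found in the camera images.
- photometer: White bench photometer, fixed to the worktop: a box 170 mm deep (x), 240 wide (y), 60 high with a flat top; origin at the centre of its underside. x points to its rear, away from the robot, y to the robot's left, z up; turned by up to 0.45 rad. On its top, in its frame (mm): lever slot along y at x = +20; readout, 4 high, at (-45, +8); capped round well, 42 wide, 20 high, at (-45, +78).
- slot_home (a point): Point on the photometer's flat top under the lever's home position, at the +y end of the slot (+20, +45 mm in its frame). The slot runs from here along the photometer's -y. Raised marks beside the slot, on its rear side, one every 16 mm, show the lever's six positions; the home mark is the longest.
- filter_lever (a joint): Filter lever: metres from home, growing towards the photometer's -y. Clicks (detents) at home 0, first 0.016, second 0.032, third 0.048, fourth 0.064, fifth 0.080; end stops 1 mm beyond. Starts in home or the first click (rarely poised between). Leaving a click takes about 5 N; the resistance fades half way to the next, where the lever jumps ahead by itself, up to 8 mm, into that click and stays.
- lever_top (a point): Top centre of the lever's black paddle, 40 mm above the photometer's flat top; it moves with the lever. The paddle is 26 mm along the photometer's x, 12 mm along its y, and reaches from 40 down to 10 mm above that top, with a 7 mm stem below. It cannot be lifted off.
- read_key (a joint): Read key, a round sprung push button: metres it is pressed down, 0 released, 0.006 fully down, which takes about 5 N. It springs back when let go.
- read_key_top (a point): Centre of the read key's top face, 26 mm wide, at (-45, -65) mm in the photometer's frame, 22 mm above its flat top, in a fixed collar 42 mm wide and 12 mm high; it presses straight down.
- dropper_1: Bystander, loose, to be left alone: small dropper bottle with a rubber bulb, 42 mm wide, 122 mm high, standing beside the photometer's home (+y) end; origin at the centre of its underside.
- reagent_blue: Bystander, loose, to be left alone: stoppered glass reagent bottle, 58 mm wide, 114 mm high, also beside the home (+y) end, further back; origin at the centre of its underside.
- flask_100: Bystander, loose, to be left alone: conical flask, 64 mm wide, 105 mm high, beside the photometer's other (-y) end; origin at the centre of its underside.
- petri: Bystander, loose, to be left alone: covered glass dish, 68 mm wide, 14 mm high, in front of the photometer; origin at the centre of its underside.
- weighing_a: Bystander, loose, to be left alone: small weighing bottle with a knobbed lid, 42 mm wide, 62 mm high, in front of the photometer, near the key; origin at the centre of its underside.
- stopper_a: Bystander, loose, to be left alone: rubber stopper, 28 mm wide, 22 mm high, standing on top of the photometer in its rear corner at the -y end; origin at the centre of its underside.

How it is judged:
On the way, in this order (a step that is already met when the one before it is completed fails the run):
1. the lever rests in the third click (value of joint filter_lever between 0.0445 and 0.0515 m), for 0.3 s.
2. the read key is pressed fully down with the lever in the third click (all of step 1 and value of joint read_key above 0.0045 m), for 0.05 s.
At the end, for the whole second after the job is handed in: The lever rests in the third click (joint filter_lever within 3.5 mm of 0.048 m), the read key has been pressed (at least 4.5 mm of its 6) after that and is up again (within 1 mm), and every bystander is within 15 mm of where it stood (all of step 1 and value of joint read_key below 0.001 m and distance of each of dropper_1, reagent_blue, flask_100, petri, weighing_a, stopper_a from where it was at the start of the episode below 0.015 m); the robot touches nothing.
It fails at once if the lever runs past the third click, beyond half way to the fourth (value of joint filter_lever above 0.056 m).
It fails at once if the read key is pressed before the lever has reached the third click (value of joint read_key above 0.003 m and value of joint filter_lever below 0.04 m).
It fails at once if a bystander is lifted, carried or pushed away (distance of any of dropper_1, reagent_blue, flask_100, petri, weighing_a, stopper_a from where it was at the start of the episode above 0.015 m).
It also fails if it takes over 48 s, if anything falls off the work surface, if the arm or the gripper's body presses on something with over 40 N, if the wrist force passes 120 N, or if a joint passes its speed limit or range.

## Working session

There is one attempt and no reset: what is moved stays moved. The work goes in short steps, Python scripts to look and compute and a tool call to move; the robot and the scene stay as the last step left them, time stands still between calls to the robot, and variables do not carry over. Pictures are saved under pics/ and viewed, and the job is handed in when it is done.

Besides the shell and the picture viewer there is one more tool, called as name(argument=value, ...), one argument or row to a line, values as JSON. jog_arm: Moves the arm, as the interface text tells. Its arguments: {"type":"object","properties":{"steps":{"type":"array","items":{"type":"array"}},"fingers":{"type":"number"},"grip_force":{"type":"number"}},"required":["steps"]}

```bash
mkdir -p pics; python3 - <<'E'
from station import ctrl
import cv2,numpy as np
o=ctrl.get_obs(); print({k:np.round(v,3) for k,v in o.items()})
for n in ["scene","top","wrist"]:
    im=ctrl.get_image(n); cv2.imwrite(f"pics/{n}0.png",im[:,:,::-1])
    c=ctrl.camera_info(n); print(n,np.round(c["K"],1).tolist(),np.round(c["camera_from_world"],4).tolist(),[k for k in c])
E
```

```text
{'t': np.float64(0.0), 'q': array([ 1.121,  0.053,  1.614,  0.   ,  1.476, -0.119]), 'dq': array([ 0.001, -0.001, -0.   , -0.001, -0.   ,  0.001]), 'effort': array([ 2.0000e-03, -3.9367e+01, -3.7018e+01, -0.0000e+00,  7.0000e-03,
        0.0000e+00]), 'tool_pos': array([0.203, 0.591, 0.403]), 'tool_rot': array([-5.170e-01, -3.098e+00,  3.000e-03]), 'contact_force': array([-0.52 , -0.045,  1.289]), 'wrist_torque': array([ 0.015, -0.006,  0.009]), 'opening': np.float64(0.085)}
scene [[489.2, 0.0, 326.3], [0.0, 489.2, 203.8], [0.0, 0.0, 1.0]] [[0.6198, -0.7848, -0.0031, -0.2794], [0.4491, 0.3514, 0.8215, -0.343], [-0.6435, -0.5105, 0.5703, -0.6325], [0.0, 0.0, 0.0, 1.0]] ['K', 'camera_from_world']
top [[466.9, 0.0, 316.7], [0.0, 466.9, 207.3], [0.0, 0.0, 1.0]] [[0.0116, -0.9999, 0.0053, 0.0428], [0.983, 0.0123, 0.183, -0.5422], [-0.1831, 0.0031, 0.9831, -1.1535], [0.0, 0.0, 0.0, 1.0]] ['K', 'camera_from_world']
wrist [[309.7, 0.0, 315.5], [0.0, 309.7, 201.0], [0.0, 0.0, 1.0]] [[0.3253, 0.9456, -0.0023, -0.624], [-0.9007, 0.3091, -0.3051, 0.0395], [-0.2878, 0.1014, 0.9523, -0.3804], [0.0, 0.0, 0.0, 1.0]] ['K', 'camera_from_world']
```

View pics/scene0.png

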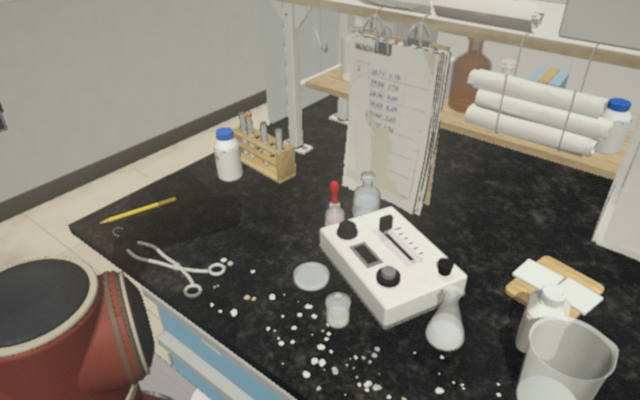

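View pics/top0.png

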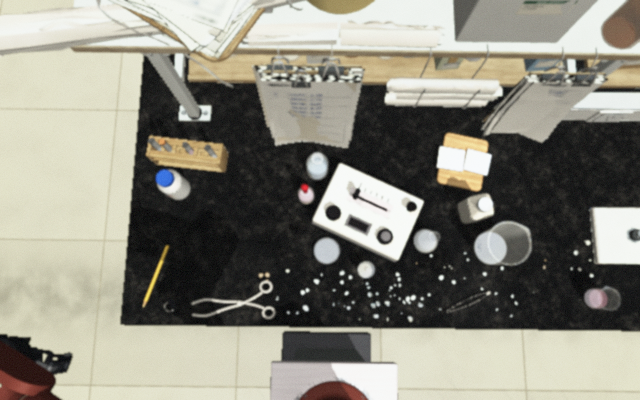

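View pics/wrist0.png

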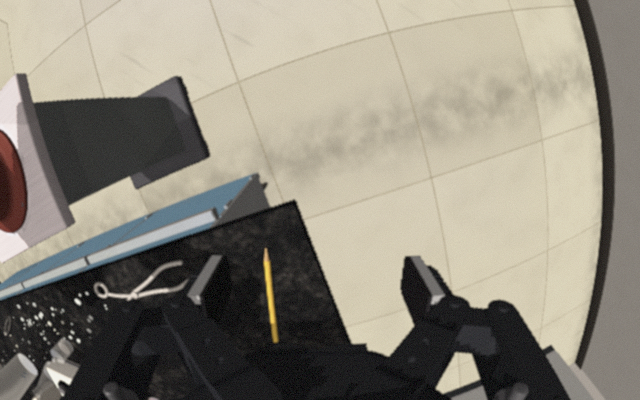

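The scene view shows the photometer at about (392, 262). In the top view it is at about (368, 212), with the lever near (354, 190), the key at (385, 236), the well at (333, 212) and the stopper at (411, 206). Next I'll measure these.

```bash
cat > h.py <<'E'
import numpy as np,cv2
def ray(c,uv):
    K=np.array(c["K"]);T=np.array(c["camera_from_world"])
    x=(uv[0]-K[0,2])/K[0,0];y=(uv[1]-K[1,2])/K[1,1]
    d=T[:3,:3].T@np.array([x,-y,-1.]);o=-T[:3,:3].T@T[:3,3]
    return o,d/np.linalg.norm(d)
def onz(c,uv,z):
    o,d=ray(c,uv);return o+d*(z-o[2])/d[2]
def proj(c,p):
    K=np.array(c["K"]);T=np.array(c["camera_from_world"])
    q=T[:3,:3]@np.asarray(p)+T[:3,3]
    return np.array([K[0,2]+K[0,0]*q[0]/-q[2],K[1,2]+K[1,1]*(-q[1])/-q[2]])
def tri(c1,u1,c2,u2):
    o1,d1=ray(c1,u1);o2,d2=ray(c2,u2)
    A=np.stack([d1,-d2],1);s=np.linalg.lstsq(A,o2-o1,rcond=None)[0]
    p,q=o1+s[0]*d1,o2+s[1]*d2
    return (p+q)/2,np.linalg.norm(p-q)
E
python3 - <<'E'
from station import ctrl
import cv2,numpy as np
from h import *
im=cv2.imread("pics/top0.png"); c=ctrl.camera_info("top")
g=im.min(2); m=((g>150)*255).astype(np.uint8); roi=np.zeros_like(m); roi[155:270,300:435]=1; m*=roi
m=cv2.morphologyEx(m,cv2.MORPH_OPEN,np.ones((5,5)))
cs,_=cv2.findContours(m,cv2.RETR_EXTERNAL,cv2.CHAIN_APPROX_NONE)
k=max(cs,key=cv2.contourArea);h=cv2.convexHull(k)
P=np.array([onz(c,p[0],.06)[:2] for p in h],np.float32)
r=cv2.minAreaRect(P); print(cv2.contourArea(k),r); print(cv2.boxPoints(r))
cv2.imwrite("pics/topcrop.png",cv2.resize(im[150:275,295:440],None,fx=5,fy=5,interpolation=cv2.INTER_CUBIC))
s=cv2.imread("pics/scene0.png")
cv2.imwrite("pics/scenecrop.png",cv2.resize(s[170:360,290:480],None,fx=3,fy=3,interpolation=cv2.INTER_CUBIC))
E
```

```text
5895.0 ((0.5327951908111572, -0.08141040802001953), (0.23914623260498047, 0.1712975800037384), 65.49876403808594)
[[ 0.40527037 -0.15469658]
 [ 0.561143   -0.2257359 ]
 [ 0.66032004 -0.00812423]
 [ 0.5044474   0.06291509]]
```

View pics/topcrop.png

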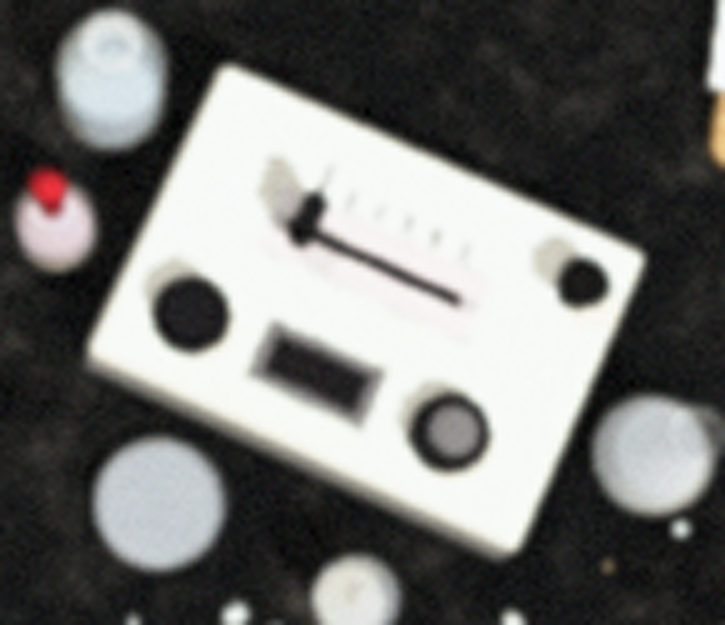

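View pics/scenecrop.png

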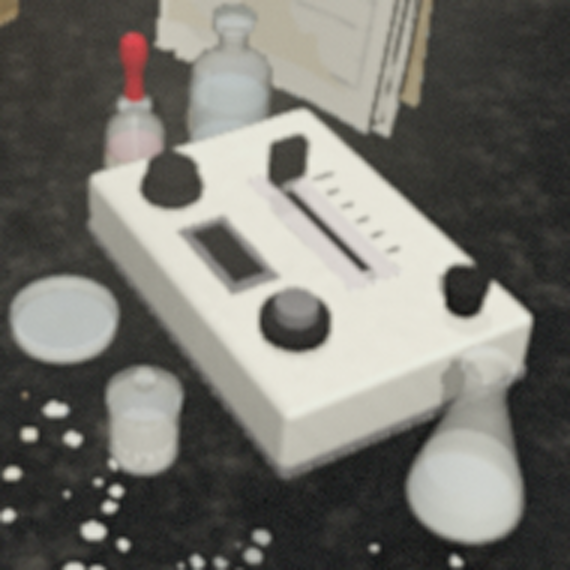

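Top-face rectangle measures 239×171 mm against the given 240×170, so the pose is good. The yaw is about −0.428. Next I'll check the lever and key by projecting predicted points.

```bash
cat >> h.py <<'E'
C=np.array([0.5328,-0.0814]);YAW=-0.4276
X=np.array([np.cos(YAW),np.sin(YAW)]);Y=np.array([-np.sin(YAW),np.cos(YAW)])
def pw(x,y,z): return np.r_[C+X*x*1e-3+Y*y*1e-3,z*1e-3]
def inph(p): d=np.asarray(p)[:2]-C; return np.r_[d@X,d@Y]*1e3
def rep(o):
    from scipy.spatial.transform import Rotation as R
    M=R.from_rotvec(o["tool_rot"]).as_matrix(); tip=o["tool_pos"]+M[:,2]*.173
    print("t",round(float(o["t"]),2),"tip ph",np.round(inph(tip),1),"tipz",round(tip[2]*1e3,1),"tooly ang err deg",round(np.degrees(np.arctan2(M[1,1],M[0,1])-np.arctan2(Y[1],Y[0])),2),"tilt",np.round(M[:2,2],3),"F ph",np.round([o["contact_force"][:2]@X,o["contact_force"][:2]@Y,o["contact_force"][2]],1),"open",round(float(o["opening"]),3))
    return M,tip
E
python3 - <<'E'
from station import ctrl
import cv2,numpy as np
from h import *
ct=ctrl.camera_info("top");cs=ctrl.camera_info("scene")
for nm,p in dict(home=(20,45,100),c1=(20,29,100),key=(-45,-65,82),well=(-45,78,80)).items():
    print(nm,((proj(ct,pw(*p))-[295,150])*5).round(),((proj(cs,pw(*p))-[290,170])*3).round())
im=cv2.imread("pics/top0.png").max(2)
m=((im[150:275,295:440]<70)*255).astype(np.uint8)
n,l,s,ce=cv2.connectedComponentsWithStats(m)
for i in range(1,n):
    if 10<s[i,4]<400: print(s[i],(ce[i]*5).round(), inph(onz(ct,ce[i]+[295,150],.09)).round(1))
M,tip=rep(ctrl.get_obs())
E
```

```text
home [307. 215.] [288. 137.]
c1 [336. 228.] [302. 150.]
key [452. 431.] [295. 297.]
well [190. 311.] [170. 163.]
[58 39  6  9 35] [304. 218.] [20.3 45.6]
[112  52   9   9  57] [581. 281.] [ 50.  -92.2]
[ 31  56  14  14 147] [189. 312.] [-47.7  78.1]
[ 54  68  19  14 135] [315. 372.] [-48.2   8.9]
[83 79 13 15 55] [434. 433.] [-51.  -56.7]
t 0.15 tip ph [-579.   474.7] tipz 230.7 tooly ang err deg 5.55 tilt [-0.001 -0.001] F ph [ 0.  -1.   0.8] open 0.085
```

jog_arm(
  steps=[
    [[0,0,0],[0,0,5.55]],
    [[-4,-2.5,0],[0,0,0]],
    [[-4,-2.5,0],[0,0,0]],
    [[-4,-2.5,0],[0,0,0]],
    [[-4,-2.5,0],[0,0,0]],
    [[-4,-2.5,0],[0,0,0]],
    [[-4,-2.5,0],[0,0,0]],
    [[-4,-2.5,0],[0,0,0]],
  ],
  fingers=-1,
)

```text
t: 0.95
tool_pos: [0.3866, 0.3093, 0.4001]
tool_rot: [-0.654, -3.07, 0.008]
contact_force: [0.8, 0.2, -0.2]
opening: 0.0004
```

```bash
python3 -c "
from station import ctrl
from h import *
rep(ctrl.get_obs())"
```

```text
t 0.95 tip ph [-295.3  294. ] tipz 227.1 tooly ang err deg 0.44 tilt [-0.003 -0.004] F ph [ 0.6  0.5 -0.2] open 0.0
```

jog_arm(
  steps=[
    [[-4,-2.5,0],[0,0,0.4]],
    [[-4,-2.5,0],[0,0,0]],
    [[-4,-2.5,0],[0,0,0]],
    [[-4,-2.5,0],[0,0,0]],
    [[-4,-2.5,0],[0,0,0]],
    [[-4,-2.5,0],[0,0,0]],
    [[-4,-2.5,0],[0,0,0]],
    [[0,0,0],[0,0,0]],
  ],
)

```text
t: 1.75
tool_pos: [0.5749, 0.0165, 0.3988]
tool_rot: [-0.675, -3.066, 0.008]
contact_force: [-0.3, 1.3, -0.8]
opening: 0.0002
```

```bash
python3 -c "
from station import ctrl
from h import *
rep(ctrl.get_obs())"
```

```text
t 1.75 tip ph [ -2.4 105.6] tipz 225.8 tooly ang err deg -0.35 tilt [-0.003 -0.005] F ph [-0.8  1.  -0.8] open 0.0
```

jog_arm(
  steps=[
    [[-2.2,-2.2,0],[-0.2,0.2,0]],
    [[0,0,3],[0,0,0]],
    [[0,0,3],[0,0,0]],
    [[0,0,3],[0,0,0]],
    [[0,0,2.5],[0,0,0]],
    [[0,0,0],[0,0,0]],
  ],
)

```text
t: 2.35
tool_pos: [0.5852, -0.0141, 0.28]
tool_rot: [-0.679, -3.062, -0.001]
contact_force: [-0.3, 0.7, -0.8]
opening: -0.0003
```

```bash
python3 -c "
from station import ctrl
from h import *
rep(ctrl.get_obs())
for n in ['scene','wrist']: cv2.imwrite(f'pics/{n}1.png',ctrl.get_image(n)[:,:,::-1])
s=cv2.imread('pics/scene1.png');cv2.imwrite('pics/scene1c.png',cv2.resize(s[150:340,290:480],None,fx=3,fy=3))"
```

```text
t 2.35 tip ph [18.8 82.8] tipz 107.0 tooly ang err deg -0.5 tilt [-0.005  0.002] F ph [-0.6  0.5 -0.8] open -0.0
```

View pics/scene1c.png

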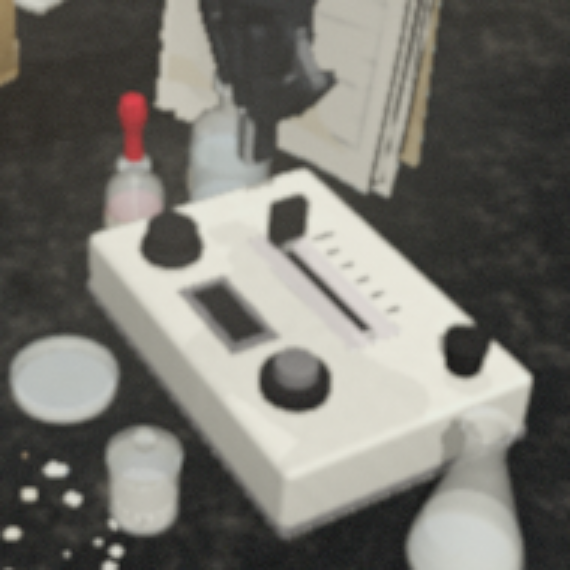

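View pics/wrist1.png

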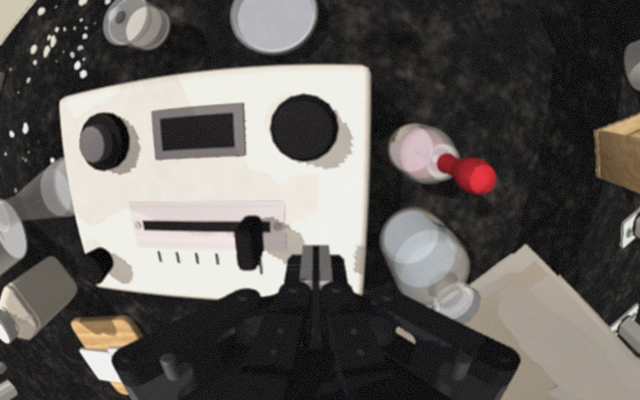

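Wrist view: lever paddle at (250, 243) beside the longest mark, so it is at home. The shut fingers are at (316, 262), with the reagent bottle at (425, 250) to the right. I'll move nearer the lever before lowering, to stay clear of the reagent bottle.

jog_arm(
  steps=[
    [[0,-0.9,0],[0,0,-0.5]],
    [[0,0,1],[0,0,0]],
    [[0,0,1],[0,0,0]],
    [[0,0,0.6],[0,0,0]],
    [[0,0,0],[0,0,0]],
  ],
)

```text
t: 2.95
tool_pos: [0.5848, -0.0232, 0.2632]
tool_rot: [0.662, 3.058, 0.003]
contact_force: [-0.7, 0.1, 0.5]
opening: -0.0002
```

```bash
python3 -c "
from station import ctrl
from h import *
rep(ctrl.get_obs())
cv2.imwrite('pics/wrist2.png',ctrl.get_image('wrist')[:,:,::-1])"
```

```text
t 2.95 tip ph [25.3 75.3] tipz 90.2 tooly ang err deg 0.09 tilt [ 0.013 -0.001] F ph [-0.7 -0.2  0.5] open -0.0
```

View pics/wrist2.png

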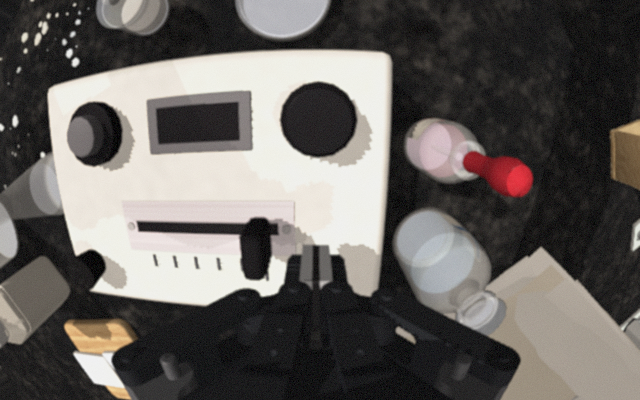

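jog_arm(
  steps=[
    [[0.3,0,0.5],[0,0.7,0]],
    [[0,-0.5,0.5],[0,0,0]],
    [[0,-0.3,0],[0,0,0]],
    [[0,0,0],[0,0,0]],
  ],
)

```text
t: 3.4
tool_pos: [0.5786, -0.0296, 0.2528]
tool_rot: [0.664, 3.07, 0.007]
contact_force: [0.1, 0.1, -0.2]
opening: -0.0001
```

```bash
python3 -c "
from station import ctrl
from h import *
rep(ctrl.get_obs())"
```

```text
t 3.4 tip ph [20.1 66.9] tipz 79.8 tooly ang err deg 0.11 tilt [0.001 0.004] F ph [ 0.   0.1 -0.2] open -0.0
```

jog_arm(
  steps=[
    [[0,-0.3,0],[0,0,0]],
    [[0,-0.3,0],[0,0,0]],
    [[0,0,0],[0,0,0]],
  ],
)

```text
t: 3.7
tool_pos: [0.5765, -0.0341, 0.2529]
tool_rot: [0.665, 3.068, 0.018]
contact_force: [1.1, 1.9, -2.3]
opening: -0.0002
```

```bash
python3 -c "
from station import ctrl
from h import *
rep(ctrl.get_obs())"
```

```text
t 3.7 tip ph [20.1 63.2] tipz 80.0 tooly ang err deg 0.05 tilt [0.005 0.011] F ph [ 0.2  2.2 -2.3] open -0.0
```

jog_arm(
  steps=[
    [[0,-0.3,0],[0.3,0,0]],
    [[0,-0.3,0],[0,0,0]],
    [[0,0,0],[0,0,0]],
  ],
)

```text
t: 4.0
tool_pos: [0.5748, -0.0371, 0.2531]
tool_rot: [0.664, 3.065, 0.026]
contact_force: [0.2, -0.9, -0.3]
opening: -0.0002
```

```bash
python3 -c "
from station import ctrl
from h import *
rep(ctrl.get_obs())
cv2.imwrite('pics/wrist3.png',ctrl.get_image('wrist')[:,:,::-1])"
```

```text
t 4.0 tip ph [20.2 60.7] tipz 80.1 tooly ang err deg 0.04 tilt [0.009 0.015] F ph [ 0.5 -0.7 -0.3] open -0.0
```

View pics/wrist3.png

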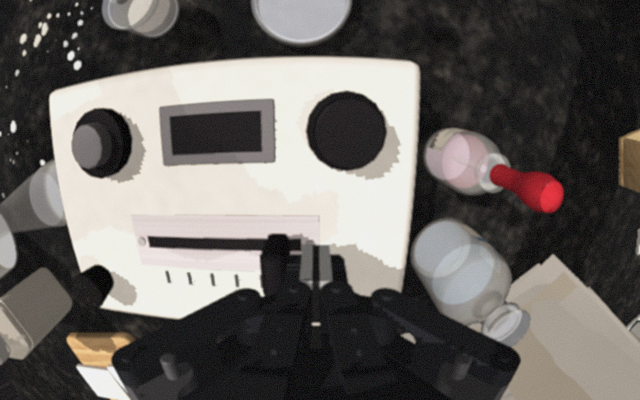

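jog_arm(
  steps=[
    [[0,0,0],[0.8,0.4,0]],
    [[0,0,0],[0,0,0]],
  ],
)

```text
t: 4.25
tool_pos: [0.5754, -0.0367, 0.2533]
tool_rot: [-0.666, -3.069, -0.009]
contact_force: [0.0, 1.1, 0.1]
opening: -0.0
```

```bash
python3 -c "
from station import ctrl
from h import *
rep(ctrl.get_obs())"
```

```text
t 4.25 tip ph [19.8 59.2] tipz 80.3 tooly ang err deg 0.02 tilt [-0.     0.006] F ph [-0.4  1.   0.1] open -0.0
```

jog_arm(
  steps=[
    [[0,-0.4,0],[0.3,0,0]],
    [[0,0,0],[0,0,0]],
  ],
)

```text
t: 4.45
tool_pos: [0.5738, -0.0402, 0.2533]
tool_rot: [-0.665, -3.068, -0.001]
contact_force: [-0.7, -0.3, -1.0]
opening: -0.0
```

```bash
python3 -c "
from station import ctrl
from h import *
rep(ctrl.get_obs())"
```

```text
t 4.45 tip ph [19.7 54.5] tipz 80.3 tooly ang err deg 0.03 tilt [-0.003  0.001] F ph [-0.5 -0.6 -1. ] open -0.0
```

```bash
python3 -c "
from station import ctrl
from h import *
w=ctrl.get_image('wrist')[:,:,::-1]
cv2.imwrite('pics/wrist4.png',cv2.resize(w[150:350,100:450],None,fx=2,fy=2))"
```

```text
(no output)
```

View pics/wrist4.png

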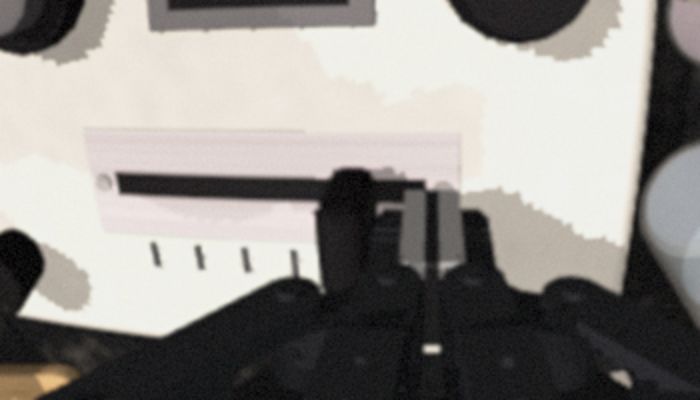

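```bash
cat >> h.py <<'E'
def projw(c,p):
    K=np.array(c["K"]);T=np.array(c["camera_from_world"])
    q=T[:3,:3]@np.asarray(p)+T[:3,3]
    v=np.array([[[q[0],-q[1],-q[2]]]])
    return cv2.fisheye.projectPoints(v,np.zeros(3),np.zeros(3),K,np.zeros(4))[0][0,0]
E
cat > lev.py <<'E'
from station import ctrl
from h import *
import sys
rep(ctrl.get_obs())
c=ctrl.camera_info('wrist');w=ctrl.get_image('wrist')[:,:,::-1].copy()
for L in (0,16,32,48):
    print(L,[projw(c,pw(x,45-L+dy,100)).round(1).tolist() for x,dy in ((7,-6),(7,6),(33,-6),(33,6))],projw(c,pw(10,45-L,100)).round(1))
big=cv2.resize(w[150:350,100:450],None,fx=2,fy=2)
col=[(0,0,255),(0,255,0),(255,0,0),(0,200,255)]
for i,L in enumerate((0,16,32,48)):
    for x,dy in ((7,-6),(7,6),(33,-6),(33,6)):
        u=projw(c,pw(x,45-L+dy,100)); cv2.circle(big,tuple(int(a) for a in (u-[100,150])*2),3,col[i],-1)
    u=projw(c,pw(31,45-L,62));cv2.drawMarker(big,tuple(int(a) for a in (u-[100,150])*2),col[i])
cv2.imwrite(sys.argv[1],big)
E
python3 lev.py pics/l5.png
```

```text
t 4.5 tip ph [19.7 54.6] tipz 80.4 tooly ang err deg 0.03 tilt [-0.002  0.002] F ph [ 0.3 -0.1 -0.6] open 0.0
0 [[280.6, 256.2], [307.4, 256.4], [283.4, 302.9], [308.0, 303.2]] [294.1 262.2]
16 [[245.8, 255.5], [271.8, 256.1], [251.1, 301.8], [275.2, 302.6]] [259.2 261.6]
32 [[212.6, 254.4], [237.3, 255.2], [220.2, 300.0], [243.3, 301.4]] [225.6 260.6]
48 [[181.7, 253.0], [204.7, 254.1], [191.1, 297.8], [212.8, 299.5]] [194.  259.1]
```

View pics/l5.png

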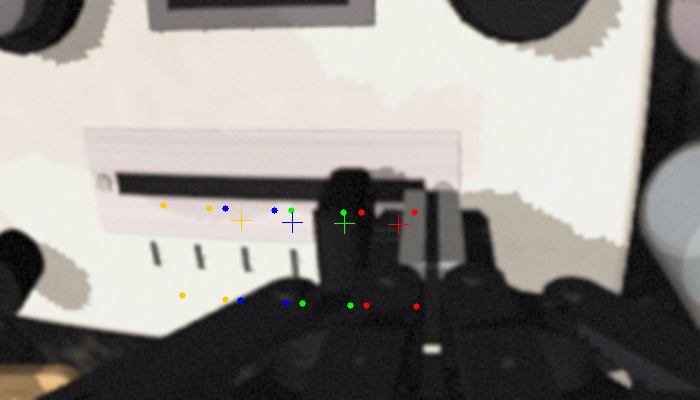

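```bash
python3 - <<'E'
from station import ctrl
from h import *
rep(ctrl.get_obs())
c=ctrl.camera_info('wrist');w=ctrl.get_image('wrist')[:,:,::-1].copy()
for p in [(-45,78,80),(-45,8,64),(-45,-65,82),(-85,120,60),(-85,-120,60),(85,120,60),(20,45,60),(20,-35,60)]:
    cv2.drawMarker(w,tuple(int(round(a)) for a in projw(c,pw(*p))),(0,0,255),markerSize=8)
for i,L in enumerate((0,80)):
    cv2.drawMarker(w,tuple(int(round(a)) for a in projw(c,pw(35,45-L,60))),(0,255,0),markerSize=8)
cv2.imwrite('pics/w6.png',w)
s=ctrl.get_image('scene')[:,:,::-1];cv2.imwrite('pics/s6.png',cv2.resize(s[180:300,340:460],None,fx=5,fy=5,interpolation=cv2.INTER_CUBIC))
E
```

```text
t 4.55 tip ph [19.8 54.6] tipz 80.5 tooly ang err deg 0.02 tilt [-0.002  0.002] F ph [0.  0.7 0.5] open 0.0
```

View pics/w6.png

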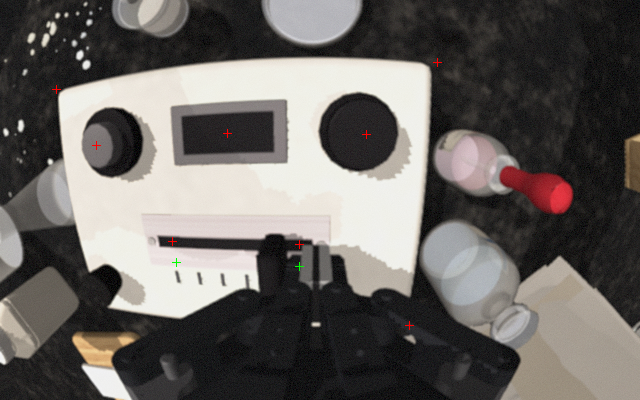

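View pics/s6.png

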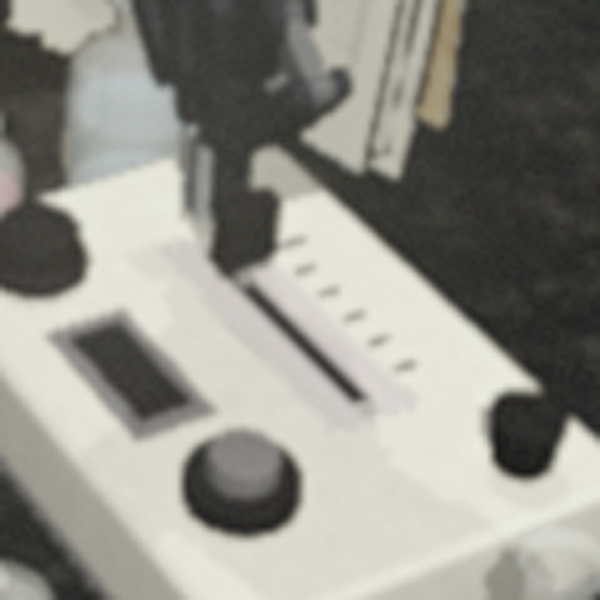

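Wrist view: the paddle has left home and stands about half way, with its centre near (273, 262) in pixels. The fingers touch it with tip y ≈ 54.6. That gives tip_y ≈ 64 − L while in contact. I'll keep pushing slowly.

jog_arm(
  steps=[
    [[0,-0.4,0],[0.2,0,0]],
    [[0,0,0],[0,0,0]],
    [[0,-0.4,0],[0.2,0,0]],
    [[0,0,0],[0,0,0]],
  ],
)

```text
t: 5.05
tool_pos: [0.5706, -0.0474, 0.2537]
tool_rot: [-0.666, -3.067, 0.004]
contact_force: [0.2, 0.4, -0.2]
opening: 0.0001
```

```bash
python3 lev.py pics/l7.png
```

```text
t 5.05 tip ph [19.9 46.1] tipz 80.7 tooly ang err deg -0.02 tilt [-0.003 -0.002] F ph [ 0.   0.4 -0.2] open 0.0
0 [[299.5, 255.8], [326.3, 255.8], [300.8, 302.5], [325.5, 302.6]] [312.9 261.7]
16 [[264.1, 255.3], [290.6, 255.7], [268.2, 301.8], [292.6, 302.4]] [277.6 261.3]
32 [[230.1, 254.4], [255.5, 255.1], [236.6, 300.3], [260.1, 301.5]] [243.3 260.5]
48 [[198.1, 253.1], [221.9, 254.1], [206.6, 298.3], [228.9, 299.9]] [210.7 259.3]
```

View pics/l7.png

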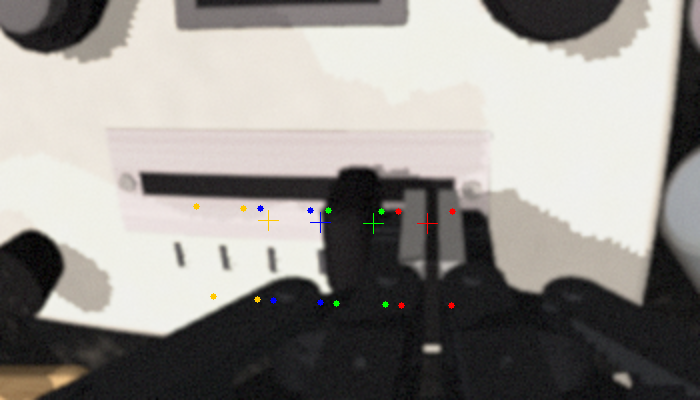

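Paddle now coincides with the first-click prediction (green, 328–383 px in the crop). Moving on.

jog_arm(
  steps=[
    [[0,-0.4,0],[0.1,0,0]],
    [[0,0,0],[0,0,0]],
    [[0,-0.4,0],[0.1,0,0]],
    [[0,0,0],[0,0,0]],
  ],
)

```text
t: 5.5
tool_pos: [0.5673, -0.0544, 0.2539]
tool_rot: [-0.666, -3.067, 0.005]
contact_force: [0.2, -0.4, 1.1]
opening: -0.0002
```

```bash
python3 lev.py pics/l8.png
```

```text
t 5.5 tip ph [19.9 38.3] tipz 80.9 tooly ang err deg -0.01 tilt [-0.003 -0.003] F ph [ 0.4 -0.3  1.1] open -0.0
0 [[316.9, 255.7], [343.7, 255.6], [316.8, 302.4], [341.5, 302.2]] [330.2 261.5]
16 [[281.3, 255.4], [308.0, 255.7], [284.0, 302.0], [308.6, 302.4]] [294.8 261.4]
32 [[246.6, 254.7], [272.5, 255.3], [251.9, 300.9], [275.9, 301.8]] [259.9 260.8]
48 [[213.6, 253.6], [238.1, 254.4], [221.1, 299.1], [244.0, 300.5]] [226.5 259.7]
```

View pics/l8.png

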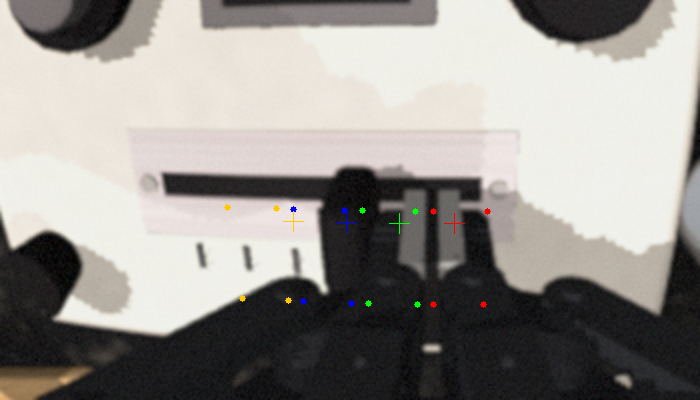

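jog_arm(
  steps=[
    [[0,-0.4,0],[0.1,0,0]],
    [[0,0,0],[0,0,0]],
    [[0,-0.4,0],[0.1,0,0]],
    [[0,0,0],[0,0,0]],
    [[0,-0.2,0],[0,0,0]],
    [[0,0,0],[0,0,0]],
  ],
)

```text
t: 6.15
tool_pos: [0.5633, -0.0631, 0.2542]
tool_rot: [-0.668, -3.068, 0.0]
contact_force: [1.5, 2.4, -1.7]
opening: 0.0
```

```bash
python3 lev.py pics/l9.png
```

```text
t 6.15 tip ph [20.  29.2] tipz 81.2 tooly ang err deg -0.08 tilt [-0.001 -0.   ] F ph [ 0.3  2.8 -1.7] open 0.0
0 [[337.1, 255.2], [363.5, 254.8], [335.5, 301.9], [359.9, 301.3]] [350.1 260.9]
16 [[301.4, 255.3], [328.2, 255.3], [302.6, 302.0], [327.3, 301.9]] [314.8 261.2]
32 [[266.1, 254.9], [292.5, 255.3], [270.0, 301.3], [294.4, 301.9]] [279.6 260.9]
48 [[232.1, 254.1], [257.4, 254.8], [238.4, 300.0], [262.0, 301.1]] [245.3 260.2]
```

View pics/l9.png

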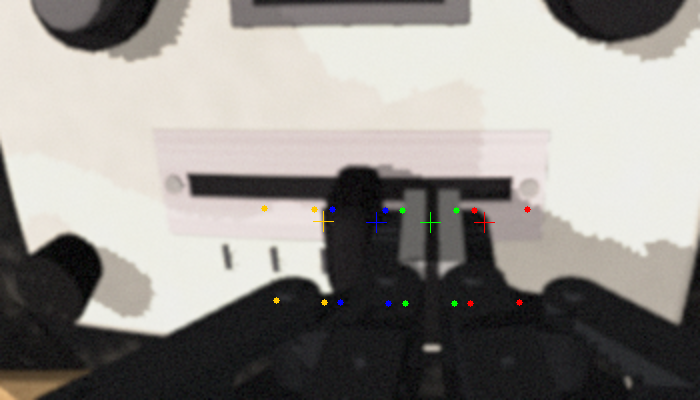

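Lever is in the second click with the fingers in contact. Next it needs to go just past the crest at tip y ≈ 22.

jog_arm(
  steps=[
    [[0,-0.3,0],[0.1,0,0]],
    [[0,0,0],[0,0,0]],
    [[0,-0.3,0],[0.1,0,0]],
    [[0,0,0],[0,0,0]],
  ],
)

```text
t: 6.6
tool_pos: [0.5609, -0.0682, 0.2543]
tool_rot: [-0.668, -3.068, 0.003]
contact_force: [-0.4, -0.4, 0.9]
opening: 0.0002
```

```bash
python3 lev.py pics/l10.png
```

```text
t 6.6 tip ph [19.9 23.3] tipz 81.3 tooly ang err deg -0.05 tilt [-0.002 -0.002] F ph [-0.2 -0.5  0.9] open 0.0
0 [[350.3, 255.2], [376.4, 254.7], [347.6, 301.7], [371.8, 301.0]] [363.  260.8]
16 [[314.7, 255.4], [341.4, 255.3], [314.8, 302.0], [339.5, 301.8]] [328.  261.2]
32 [[279.2, 255.1], [305.8, 255.4], [282.1, 301.6], [306.6, 302.0]] [292.6 261.1]
48 [[244.6, 254.4], [270.4, 255.0], [250.0, 300.5], [274.0, 301.4]] [257.9 260.5]
```

View pics/l10.png

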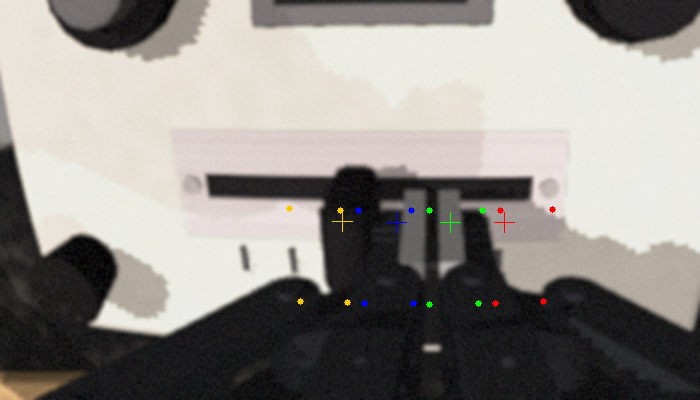

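The paddle is about at the crest (L ≈ 40, crop centre 350 between blue at 385 and yellow at 315). One small step more.

jog_arm(
  steps=[
    [[0,-0.2,0],[0,0,0]],
    [[0,0,0],[0,0,0]],
  ],
)

```text
t: 6.85
tool_pos: [0.5599, -0.0705, 0.2543]
tool_rot: [-0.668, -3.068, 0.004]
contact_force: [-0.4, -0.1, -0.0]
opening: -0.0
```

```bash
python3 lev.py pics/l11.png
```

```text
t 6.85 tip ph [19.9 20.6] tipz 81.3 tooly ang err deg -0.07 tilt [-0.002 -0.002] F ph [-0.3 -0.3 -0. ] open -0.0
0 [[356.0, 254.9], [382.0, 254.4], [353.0, 301.4], [377.0, 300.6]] [368.7 260.5]
16 [[320.5, 255.2], [347.2, 255.1], [320.2, 301.9], [344.8, 301.6]] [333.7 261. ]
32 [[284.9, 255.1], [311.6, 255.2], [287.4, 301.6], [312.0, 301.9]] [298.4 261. ]
48 [[250.1, 254.4], [276.1, 255.0], [255.2, 300.6], [279.3, 301.4]] [263.5 260.5]
```

View pics/l11.png

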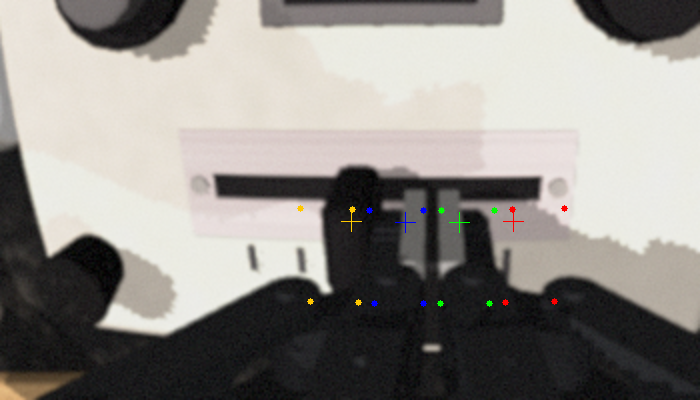

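jog_arm(
  steps=[
    [[0,-0.2,0],[0,0,0]],
    [[0,0,0],[0,0,0]],
  ],
)

```text
t: 7.1
tool_pos: [0.559, -0.0726, 0.2543]
tool_rot: [-0.668, -3.068, 0.005]
contact_force: [0.2, -0.2, 0.1]
opening: 0.0003
```

```bash
python3 lev.py pics/l12.png
```

```text
t 7.1 tip ph [20.  18.3] tipz 81.3 tooly ang err deg -0.07 tilt [-0.002 -0.002] F ph [ 0.3 -0.1  0.1] open 0.0
0 [[361.1, 254.8], [387.0, 254.3], [357.7, 301.3], [381.7, 300.4]] [373.7 260.4]
16 [[325.7, 255.2], [352.4, 255.0], [325.0, 301.9], [349.6, 301.5]] [338.9 260.9]
32 [[290.1, 255.1], [316.8, 255.2], [292.2, 301.7], [316.8, 301.9]] [303.5 261. ]
48 [[255.1, 254.5], [281.2, 255.0], [259.9, 300.8], [284.0, 301.5]] [268.5 260.6]
```

View pics/l12.png

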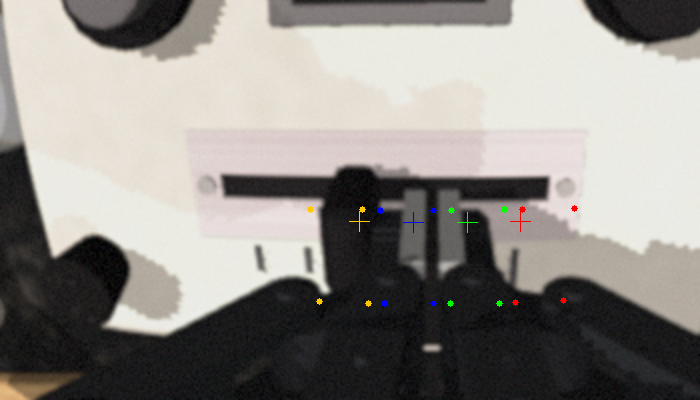

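jog_arm(
  steps=[
    [[0,1,0],[0,0,0]],
    [[0,0,0],[0,0,0]],
  ],
)

```text
t: 7.35
tool_pos: [0.5634, -0.0632, 0.2543]
tool_rot: [-0.669, -3.068, 0.005]
contact_force: [-0.8, 0.0, 0.2]
opening: 0.0
```

```bash
python3 lev.py pics/l13.png
```

```text
t 7.35 tip ph [20.1 28.7] tipz 81.3 tooly ang err deg -0.11 tilt [-0.003 -0.003] F ph [-0.8 -0.3  0.2] open 0.0
0 [[338.2, 254.9], [364.7, 254.5], [336.6, 301.6], [361.0, 301.0]] [351.2 260.6]
16 [[302.5, 255.0], [329.3, 255.0], [303.7, 301.6], [328.4, 301.6]] [315.9 260.8]
32 [[267.2, 254.6], [293.7, 254.9], [271.1, 301.0], [295.5, 301.6]] [280.7 260.6]
48 [[233.2, 253.8], [258.6, 254.4], [239.5, 299.7], [263.1, 300.7]] [246.4 259.9]
```

View pics/l13.png

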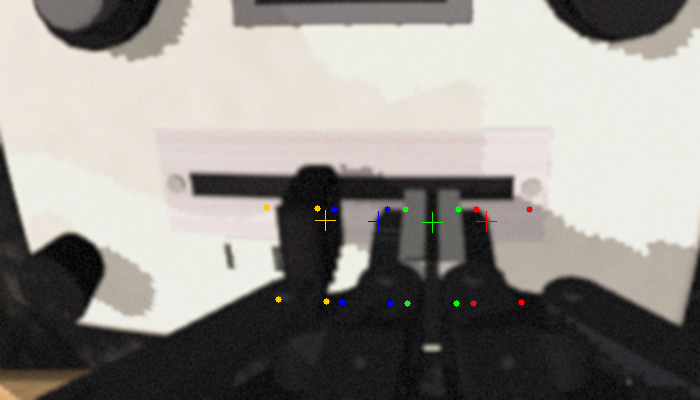

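The left paddle edge suggests the lever is near the third click at about 45–48 mm, but the wrist estimate could be 2–3 mm off. I'll retreat upward toward the key, then compare with the top view using the same method that gave home = 45.6.

jog_arm(
  steps=[
    [[0,0.2,-2],[0,0,0]],
    [[0,0,-3],[0,0,0]],
    [[2.5,0,-1],[0,0,0]],
    [[4,-2,0],[0,0,0]],
    [[0,-4,0],[0,0,0]],
    [[0,-4,0],[0,0,0]],
    [[0,0,0],[0,0,0]],
  ],
)

```text
t: 8.1
tool_pos: [0.4607, -0.1249, 0.317]
tool_rot: [-0.66, -3.069, 0.009]
contact_force: [0.1, 0.4, 0.1]
opening: -0.0002
```

```bash
cat > top.py <<'E'
from station import ctrl
from h import *
import sys
rep(ctrl.get_obs())
ct=ctrl.camera_info("top");t=ctrl.get_image('top')[:,:,::-1];s=ctrl.get_image('scene')[:,:,::-1]
im=t.max(2)
m=((im[150:275,295:440]<70)*255).astype(np.uint8)
n,l,st,ce=cv2.connectedComponentsWithStats(m)
for i in range(1,n):
    if 8<st[i,4]<600: print(st[i],(ce[i]*5).round(), inph(onz(ct,ce[i]+[295,150],.09)).round(1))
a=cv2.resize(t[150:275,295:440],None,fx=4,fy=4,interpolation=cv2.INTER_CUBIC)
for L,cc in ((0,(0,0,255)),(32,(255,0,0)),(48,(0,200,255)),(64,(0,255,0))):
    u=(proj(ct,pw(20,45-L,100))-[295,150])*4; cv2.drawMarker(a,tuple(int(round(v)) for v in u),cc,markerSize=8)
cv2.imwrite(sys.argv[1]+'t.png',a)
cs=ctrl.camera_info("scene");b=cv2.resize(s[180:300,340:460],None,fx=5,fy=5,interpolation=cv2.INTER_CUBIC)
for L,cc in ((0,(0,0,255)),(32,(255,0,0)),(48,(0,200,255)),(64,(0,255,0))):
    u=(proj(cs,pw(20,45-L,100))-[340,180])*5; cv2.drawMarker(b,tuple(int(round(v)) for v in u),cc,markerSize=12)
cv2.imwrite(sys.argv[1]+'s.png',b)
E
python3 top.py pics/a14
```

```text
t 8.1 tip ph [-47.8 -70.6] tipz 144.0 tooly ang err deg 0.24 tilt [-0.004 -0.005] F ph [-0.1  0.4  0.1] open -0.0
[ 31  56  14  14 144] [189. 312.] [-47.5  78. ]
[ 54  68  19  14 133] [314. 371.] [-48.2   9.3]
[140 112   5  13  38] [714. 599.] [ -67.4 -212.5]
[ 75 114   8   8  37] [392. 592.] [-131.2  -69.3]
[ 73 123   5   2   9] [376. 618.] [-145.7  -67.5]
```

View pics/a14t.png

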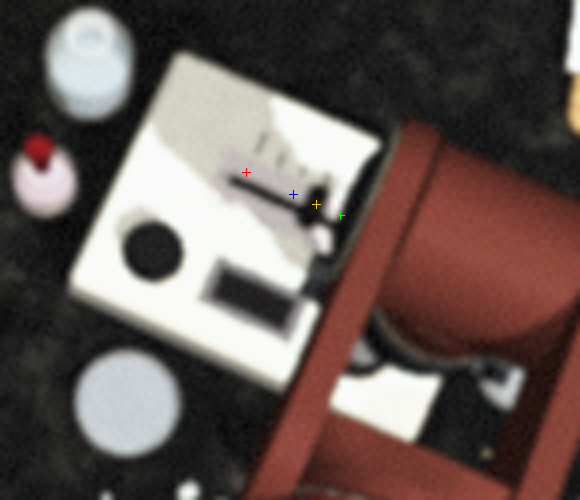

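View pics/a14s.png

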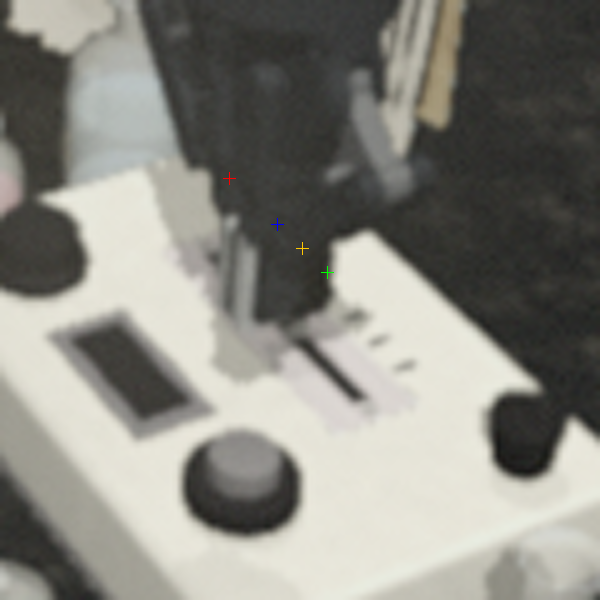

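The top view puts the paddle at (317, 200), right on the predicted third click (316, 204). Second would be at x=293 and fourth at x=340. So the lever is seated. Next I'll centre over the key and go down.

jog_arm(
  steps=[
    [[-0.3,0.5,0],[0,0,0]],
    [[0,0,2],[0,0,0]],
    [[0,0,2],[0,0,0]],
    [[0,0,0],[0,0,0]],
  ],
)

```text
t: 8.6
tool_pos: [0.4698, -0.1166, 0.2771]
tool_rot: [0.649, 3.073, -0.006]
contact_force: [-0.1, 0.5, 0.4]
opening: -0.0002
```

```bash
python3 -c "
from station import ctrl
from h import *
rep(ctrl.get_obs())
w=ctrl.get_image('wrist')[:,:,::-1]
cv2.imwrite('pics/w15.png',w)"
```

```text
t 8.6 tip ph [-42.6 -58.8] tipz 104.1 tooly ang err deg 0.64 tilt [-0.    -0.004] F ph [-0.3  0.4  0.4] open -0.0
```

View pics/w15.png

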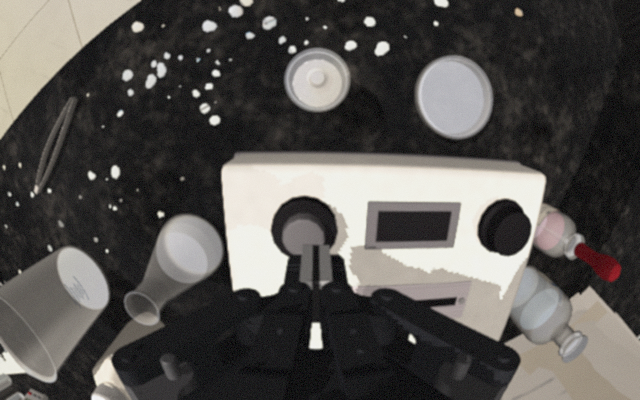

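Wrist view: key at (304, 230), fingers slightly to its right and rear. I'll shift and lower.

jog_arm(
  steps=[
    [[0.2,-0.5,0],[0,0,0.6]],
    [[0,0,1.2],[0,0,0]],
    [[0,0,0],[0,0,0]],
  ],
)

```text
t: 8.95
tool_pos: [0.4678, -0.1201, 0.2683]
tool_rot: [0.662, 3.065, -0.007]
contact_force: [0.1, -0.0, -0.6]
opening: -0.0001
```

```bash
python3 -c "
from station import ctrl
from h import *
rep(ctrl.get_obs())"
```

```text
t 8.95 tip ph [-41.9 -62.7] tipz 95.3 tooly ang err deg 0.13 tilt [ 0.005 -0.006] F ph [ 0.1  0.  -0.6] open -0.0
```

jog_arm(
  steps=[
    [[0.3,-0.2,0.3],[0,0.3,0]],
    [[0,0,0.5],[0,0,0]],
    [[0,0,0.3],[0,0,0]],
    [[0,0,0.3],[0,0,0]],
    [[0,0,0],[0,0,0]],
  ],
)

```text
t: 9.45
tool_pos: [0.4644, -0.1212, 0.2545]
tool_rot: [0.664, 3.068, -0.006]
contact_force: [-0.3, -0.0, 2.0]
opening: 0.0001
```

```bash
python3 -c "
from station import ctrl
from h import *
rep(ctrl.get_obs())"
```

```text
t 9.45 tip ph [-45.1 -65.1] tipz 81.5 tooly ang err deg 0.09 tilt [ 0.002 -0.004] F ph [-0.3 -0.1  2. ] open 0.0
```

Contact is at tip z 81.5, where 82 was expected, and the fingers are centred at (−45, −65). I'll press until the stop, watching the force.

jog_arm(
  steps=[
    [[0,0,0.4],[0,0,0]],
    [[0,0,0.3],[0,0,0]],
    [[0,0,0.2],[0,0,0]],
    [[0,0,0],[0,0,0]],
  ],
)

```text
t: 9.85
tool_pos: [0.4654, -0.1215, 0.2501]
tool_rot: [-0.663, -3.071, 0.005]
contact_force: [-2.9, 1.1, 4.4]
opening: 0.0002
```

```bash
python3 -c "
from station import ctrl
from h import *
rep(ctrl.get_obs())"
```

```text
t 9.85 tip ph [-44.6 -65. ] tipz 77.1 tooly ang err deg 0.12 tilt [-0.001 -0.003] F ph [-3.1 -0.2  4.4] open 0.0
```

jog_arm(
  steps=[
    [[0,0,0.3],[0,0,0]],
    [[0,0,0.3],[0,0,0]],
    [[0,0,0.3],[0,0,0]],
  ],
)

```text
t: 10.15
tool_pos: [0.4668, -0.1219, 0.2491]
tool_rot: [-0.661, -3.066, 0.005]
contact_force: [-11.7, 3.8, 21.8]
opening: -0.0002
```

```bash
python3 -c "
from station import ctrl
from h import *
rep(ctrl.get_obs())"
```

```text
t 10.15 tip ph [-44.1 -65. ] tipz 76.1 tooly ang err deg 0.17 tilt [-0.006 -0.002] F ph [-12.2  -1.4  21.8] open -0.0
```

The key is hard on its stop: tip z 76.1, which is 6 mm down, at 22 N. Now I'll lift off and retreat towards the robot.

jog_arm(
  steps=[
    [[0,0,-0.5],[0,0,0]],
    [[0,0,-1],[0,0,0]],
    [[0,0,-2],[0,0,0]],
    [[0,0,-4],[0,0,0]],
    [[0,0,-4],[0,0,0]],
    [[0,-4,-3],[0,0,0]],
    [[0,-4,0],[0,0,0]],
    [[0,-4,0],[0,0,0]],
  ],
)

```text
t: 10.95
tool_pos: [0.4184, -0.2301, 0.401]
tool_rot: [-0.645, -3.071, 0.008]
contact_force: [0.8, 0.5, 0.0]
opening: 0.0003
```

jog_arm(
  steps=[
    [[0,-4,0],[0,0,0]],
    [[0,-4,0],[0,0,0]],
    [[0,-4,0],[0,0,0]],
    [[0,0,0],[0,0,0]],
  ],
)

```text
t: 11.35
tool_pos: [0.3659, -0.3469, 0.4036]
tool_rot: [0.653, 3.072, -0.015]
contact_force: [0.9, 0.9, -0.4]
opening: 0.0001
```

```bash
python3 top.py pics/a16; python3 - <<'E'
import cv2,numpy as np
from station import ctrl
t=ctrl.get_image('top')[:,:,::-1]; cv2.imwrite('pics/top17.png',t)
s=ctrl.get_image('scene')[:,:,::-1]; cv2.imwrite('pics/scene17.png',s)
E
```

```text
t 11.35 tip ph [ -41.3 -312.3] tipz 230.6 tooly ang err deg 0.51 tilt [-0.001 -0.009] F ph [ 0.5  1.2 -0.4] open 0.0
[72 47  9  9 40] [386. 257.] [19.8  0.8]
[112  52   9   9  61] [581. 280.] [ 50.3 -92.3]
[ 31  56  14  14 148] [189. 312.] [-47.4  78.2]
[ 54  68  19  14 134] [315. 372.] [-48.3   9.1]
[83 79 14 15 57] [437. 433.] [-50.6 -58.1]
```

View pics/a16t.png

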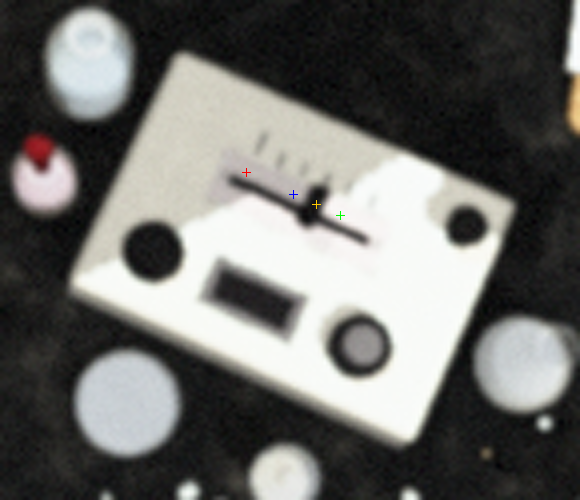

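View pics/scene17.png

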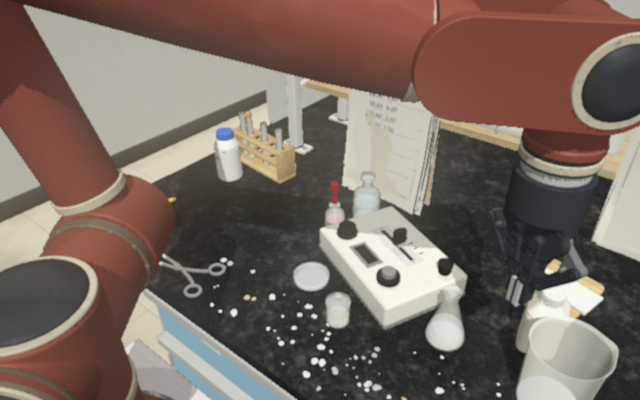

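Bystanders, key and lever look right: the paddle is near (314, 203) against the third mark at (316, 204). The blob centroid reads 44.8 mm of travel, but the slot contaminates it. I'll redo that measurement with the slot removed, applied the same way to the home picture and the present one.

```bash
python3 - <<'E'
from station import ctrl
from h import *
ct=ctrl.camera_info("top");cs=ctrl.camera_info("scene")
for f in ("pics/top0.png","pics/top17.png"):
    g=cv2.imread(f).max(2)[180:215,340:405]; b=cv2.resize(g,None,fx=8,fy=8,interpolation=cv2.INTER_CUBIC)
    for th in (60,80,100):
        m=((b<th)*255).astype(np.uint8)
        for k in (22,28):
            o=cv2.morphologyEx(m,cv2.MORPH_OPEN,cv2.getStructuringElement(cv2.MORPH_ELLIPSE,(k,k)))
            n,l,st,ce=cv2.connectedComponentsWithStats(o)
            print(f,th,k,[(int(st[i,4]),inph(onz(ct,(ce[i]+.5)/8-.5+[340,180],.09)).round(1).tolist()) for i in range(1,n) if st[i,4]>400])
for f in ("pics/scene0.png","pics/scene17.png"):
    g=cv2.imread(f).max(2)[210:250,370:420]; b=cv2.resize(g,None,fx=8,fy=8,interpolation=cv2.INTER_CUBIC)
    for th in (50,70):
        m=((b<th)*255).astype(np.uint8)
        o=cv2.morphologyEx(m,cv2.MORPH_OPEN,cv2.getStructuringElement(cv2.MORPH_ELLIPSE,(45,45)))
        n,l,st,ce=cv2.connectedComponentsWithStats(o)
        print(f,th,[(int(st[i,4]),inph(onz(cs,(ce[i]+.5)/8-.5+[370,210],.085)).round(1).tolist()) for i in range(1,n) if st[i,4]>400])
    cv2.imwrite(f.replace('.png','z.png'),cv2.resize(cv2.imread(f)[205:260,360:440],None,fx=8,fy=8,interpolation=cv2.INTER_CUBIC))
# bystander drift: difference image
a=cv2.imread("pics/top0.png").astype(int);z=cv2.imread("pics/top17.png").astype(int)
for n,(r0,r1,c0,c1) in dict(dropper=(180,207,295,318),reagent=(150,183,304,330),flask=(226,255,412,442),petri=(235,267,311,343),weigh=(258,280,355,378),stopper=(198,213,402,418)).items():
    A=a[r0:r1,c0:c1].astype(np.uint8);Z=z[r0-4:r1+4,c0-4:c1+4].astype(np.uint8)
    _,v,_,loc=cv2.minMaxLoc(cv2.matchTemplate(Z,A,cv2.TM_CCOEFF_NORMED));print(n,round(v,3),np.array(loc)-4)
E
```

```text
pics/top0.png 60 22 [(8285, [88.7, -36.1]), (1747, [20.1, 45.6])]
pics/top0.png 60 28 [(8227, [88.7, -36.3]), (1091, [16.4, 45.6])]
pics/top0.png 80 22 [(8732, [88.2, -35.8]), (2312, [20.4, 45.6])]
pics/top0.png 80 28 [(8676, [88.3, -36.0]), (1614, [17.0, 45.6])]
pics/top0.png 100 22 [(9136, [87.8, -35.4]), (2762, [20.3, 45.5])]
pics/top0.png 100 28 [(9092, [87.8, -35.6]), (2712, [20.3, 45.6])]
pics/top17.png 60 22 [(8507, [88.4, -35.5]), (2045, [20.1, -0.0])]
pics/top17.png 60 28 [(8446, [88.5, -35.7]), (1278, [16.2, 0.0])]
pics/top17.png 80 22 [(9031, [87.9, -34.9]), (2627, [20.3, 0.0])]
pics/top17.png 80 28 [(8972, [88.0, -35.2]), (2466, [20.0, 0.0])]
pics/top17.png 100 22 [(9522, [87.4, -34.5]), (3170, [20.3, 0.0])]
pics/top17.png 100 28 [(9449, [87.5, -34.7]), (3036, [20.4, 0.2])]
pics/scene0.png 50 []
pics/scene0.png 70 [(6337, [72.7, 23.3]), (2653, [17.4, 36.9])]
pics/scene17.png 50 []
pics/scene17.png 70 [(6271, [72.7, 23.4]), (8063, [18.9, -3.2])]
dropper 0.984 [0 0]
reagent 0.998 [0 0]
flask 0.999 [0 0]
petri 0.999 [0 0]
weigh 0.999 [0 0]
stopper 0.969 [0 0]
```

View pics/scene17z.png

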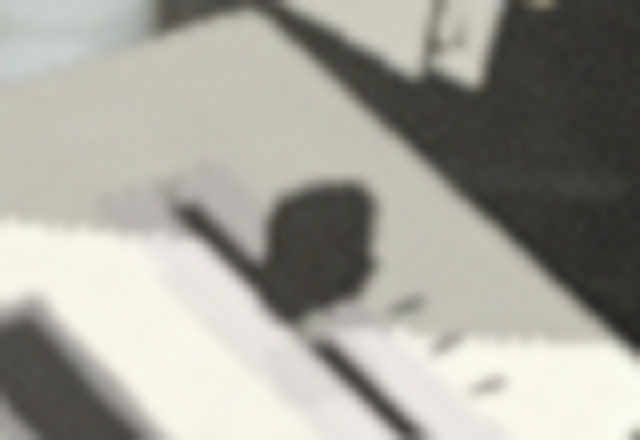

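Slot-free centroids give 45.6 mm of travel (from 45.6 to 0.0), about 2.4 mm short of 48 though still inside the 3.5 mm band. I'll check this against the marks in the scene view, before and after.

```bash
python3 - <<'E'
from station import ctrl
from h import *
ct=ctrl.camera_info("top");cs=ctrl.camera_info("scene")
for nm,u in (("mark3",(410.6,243.1)),("mark4",(415.9,247.8)),("mark5",(421,253.1))): print(nm,inph(onz(cs,u,.0605)).round(1))
for f,L0 in (("pics/scene0.png",(0,)),("pics/scene17.png",(45,48))):
    r=(205,260,360,440); b=cv2.resize(cv2.imread(f)[r[0]:r[1],r[2]:r[3]],None,fx=9,fy=9,interpolation=cv2.INTER_CUBIC)
    for L,cc in zip(L0,((0,0,255),(0,200,0))):
        pts=np.array([proj(cs,pw(20+dx,45-L+dy,z)) for dx in(-13,13) for dy in (-6,6) for z in (70,100)])
        h=cv2.convexHull(((pts-[r[2],r[0]]+.5)*9).astype(np.int32)); cv2.polylines(b,[h],True,cc,1)
    cv2.imwrite(f.replace('.png','p.png'),b)
for f,L0 in (("pics/top0.png",(0,)),("pics/top17.png",(45,48))):
    r=(180,215,340,405); b=cv2.resize(cv2.imread(f)[r[0]:r[1],r[2]:r[3]],None,fx=10,fy=10,interpolation=cv2.INTER_CUBIC)
    for L,cc in zip(L0,((0,0,255),(0,200,0))):
        pts=np.array([proj(ct,pw(20+dx,45-L+dy,z)) for dx in(-13,13) for dy in (-6,6) for z in (70,100)])
        h=cv2.convexHull(((pts-[r[2],r[0]]+.5)*10).astype(np.int32)); cv2.polylines(b,[h],True,cc,1)
    cv2.imwrite(f.replace('.png','p.png'),b)
for k in ("scene","top"):
    cv2.imwrite(f"pics/cmp_{k}.png",np.vstack([cv2.imread(f"pics/{k}0p.png"),cv2.imread(f"pics/{k}17p.png")])[::1] if k=="top" else np.hstack([cv2.resize(cv2.imread(f"pics/{k}{q}p.png"),None,fx=.55,fy=.55) for q in (0,17)]))
E
```

```text
mark3 [45.3 -5.2]
mark4 [ 46.  -20.9]
mark5 [ 45.4 -37.5]
```

View pics/cmp_scene.png

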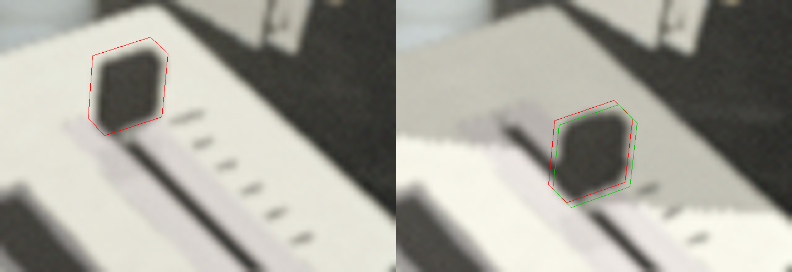

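View pics/cmp_top.png

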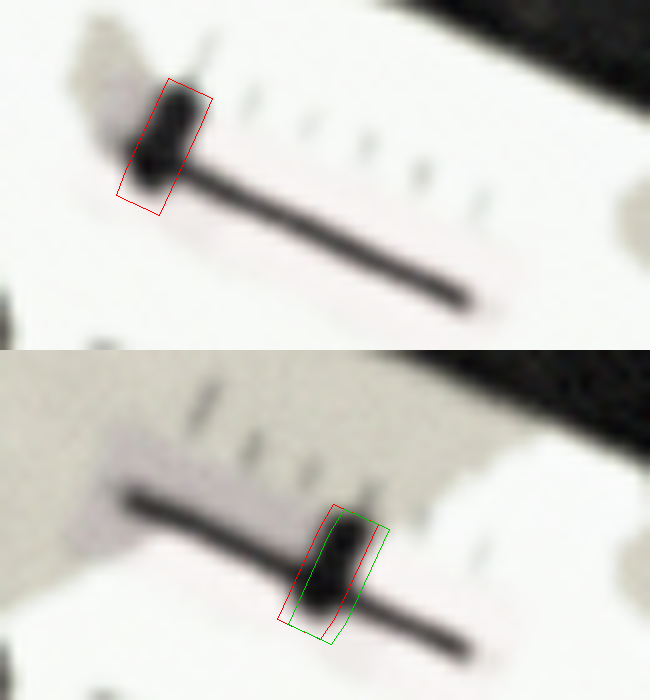

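The two cameras and the marks put the lever between 45.6 and 47.5 mm. To settle it, I'll go back to the wrist viewpoint used at home, shifted 48 mm along the slot. If L is 48, the paddle should appear at the same pixels as in wrist1.

jog_arm(
  steps=[
    [[-0.8,4.4,0],[0,0,0.5]],
    [[-0.8,4.4,0],[0,0,0]],
    [[-0.8,4.4,0],[0,0,0]],
    [[-0.8,4.4,0],[0,0,0]],
    [[-0.8,4.4,0],[0,0,0]],
    [[-0.8,4.4,0],[0,0,0]],
    [[-0.8,4.4,0],[0,0,0]],
    [[-0.4,4,0],[0,0,0]],
  ],
)

```text
t: 12.35
tool_pos: [0.5697, -0.0298, 0.4014]
tool_rot: [0.644, 3.07, -0.012]
contact_force: [-0.2, -0.9, -0.6]
opening: -0.0
```

jog_arm(
  steps=[
    [[0,0,0],[0,0,0]],
    [[0,0,4],[0,0,0]],
    [[0,0,3.5],[0,0,0]],
    [[0,0,0],[0,0,0]],
  ],
)

```text
t: 12.75
tool_pos: [0.5713, -0.019, 0.3265]
tool_rot: [0.616, 3.071, -0.01]
contact_force: [0.1, 0.4, -0.1]
opening: -0.0002
```

```bash
python3 -c "
from station import ctrl
from h import *
rep(ctrl.get_obs())"
```

```text
t 12.75 tip ph [11.  72.1] tipz 153.5 tooly ang err deg 1.83 tilt [ 0.008 -0.008] F ph [-0.1  0.4 -0.1] open -0.0
```

jog_arm(
  steps=[
    [[-0.8,-3.5,0],[0,0,2.3]],
    [[0,0,2],[-0.5,0.5,0]],
    [[0,0,2.4],[0,0,0]],
    [[0,0,0],[0,0,0]],
  ],
)

```text
t: 13.15
tool_pos: [0.5656, -0.0533, 0.2862]
tool_rot: [0.674, 3.062, 0.008]
contact_force: [-0.4, -0.2, -1.0]
opening: 0.0004
```

```bash
python3 -c "
from station import ctrl
from h import *
rep(ctrl.get_obs())
cv2.imwrite('pics/w18.png',ctrl.get_image('wrist')[:,:,::-1])
a=[cv2.imread(f)[190:290,120:300] for f in ('pics/wrist1.png','pics/w18.png')]
cv2.imwrite('pics/c18.png',cv2.resize(np.hstack(a),None,fx=2.2,fy=2.2,interpolation=cv2.INTER_CUBIC))"
```

```text
t 13.15 tip ph [19.2 40.3] tipz 113.2 tooly ang err deg -0.32 tilt [0.008 0.004] F ph [-0.3 -0.3 -1. ] open 0.0
```

View pics/w18.png

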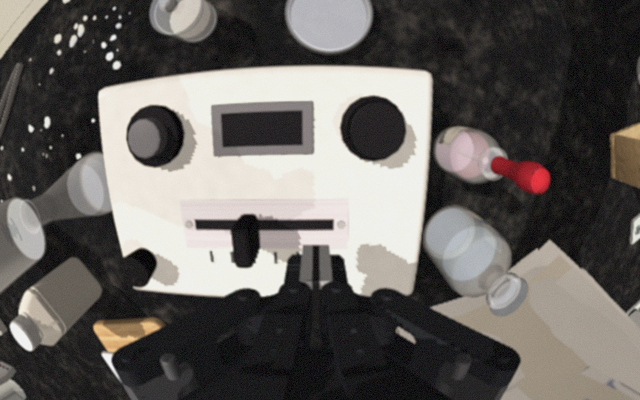

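View pics/c18.png

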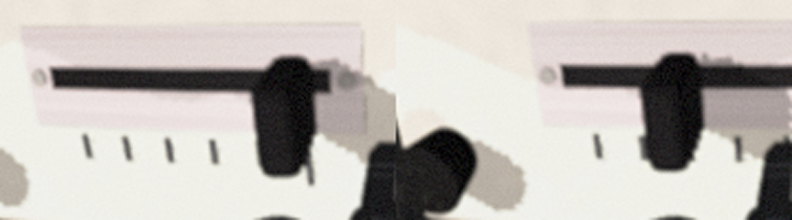

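Relative to the marks, the paddle sits about 2.4 mm nearer home than it did at home position. So L is about 45.6: past the crest and in the band, but resting against friction 2–3 mm short of the click centre. I'll nudge it 2–3 mm to centre it, then press the key again so that order is certain.

jog_arm(
  steps=[
    [[0,-0.4,1.2],[0,0.4,-0.3]],
    [[0,0,1.2],[0,0,0]],
    [[0,-0.4,0.8],[0,0,0]],
    [[0,0,0],[0,0,0]],
  ],
)

```text
t: 13.6
tool_pos: [0.5646, -0.0603, 0.2585]
tool_rot: [0.661, 3.061, 0.011]
contact_force: [0.6, -0.6, 0.4]
opening: -0.0003
```

```bash
python3 -c "
from station import ctrl
from h import *
rep(ctrl.get_obs())"
```

```text
t 13.6 tip ph [21.6 33.9] tipz 85.6 tooly ang err deg 0.13 tilt [0.011 0.005] F ph [ 0.8 -0.3  0.4] open -0.0
```

jog_arm(
  steps=[
    [[0.1,-0.4,0.4],[0.3,0.4,0]],
    [[0,-0.4,0],[0,0,0]],
    [[0,-0.4,0],[0,0,0]],
    [[0,0,0],[0,0,0]],
  ],
)

```text
t: 14.0
tool_pos: [0.5585, -0.0719, 0.2546]
tool_rot: [0.663, 3.069, 0.005]
contact_force: [1.1, 0.4, 0.0]
opening: 0.0001
```

```bash
python3 -c "
from station import ctrl
from h import *
rep(ctrl.get_obs())"
```

```text
t 14.0 tip ph [19.6 19.9] tipz 81.6 tooly ang err deg 0.12 tilt [0.002 0.003] F ph [0.9 0.8 0. ] open 0.0
```

jog_arm(
  steps=[
    [[0,-0.2,0],[0.1,0,0]],
    [[0,0,0],[0,0,0]],
    [[0,-0.2,0],[0.1,0,0]],
    [[0,0,0],[0,0,0]],
  ],
)

```text
t: 14.4
tool_pos: [0.5571, -0.0759, 0.2555]
tool_rot: [0.663, 3.068, 0.0]
contact_force: [0.3, 0.4, -0.1]
opening: -0.0
```

```bash
python3 lev.py pics/l19.png
```

```text
t 14.4 tip ph [20.2 15.2] tipz 82.5 tooly ang err deg 0.1 tilt [ 0.003 -0.   ] F ph [ 0.1  0.5 -0.1] open -0.0
0 [[367.7, 253.3], [393.1, 252.7], [363.6, 299.4], [387.2, 298.5]] [379.9 258.8]
16 [[332.7, 253.7], [359.0, 253.4], [331.3, 300.1], [355.6, 299.6]] [345.6 259.4]
32 [[297.3, 253.7], [323.8, 253.7], [298.6, 300.0], [323.1, 300.1]] [310.6 259.5]
48 [[262.3, 253.2], [288.4, 253.6], [266.3, 299.3], [290.5, 299.9]] [275.7 259.2]
```

View pics/l19.png

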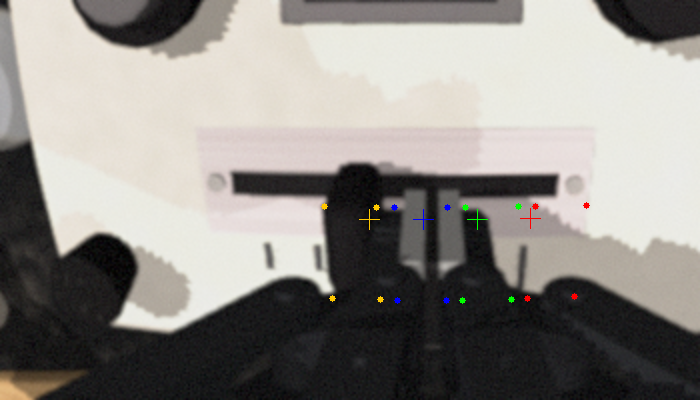

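The paddle's left edge (325) now coincides with the third-click outline (324). Next I'll back off, lift and move over the key again.

jog_arm(
  steps=[
    [[0,1,0],[0,0,0]],
    [[0,0,-3],[0,0,0]],
    [[0,0,-3],[0,0,0]],
    [[2.5,0,0],[0,0,0]],
    [[4,-1.8,0],[0,0,0]],
    [[0,-3.5,0],[0,0,0]],
    [[0,-3.5,0],[0,0,0]],
    [[0,0,0],[0,0,0]],
  ],
)

```text
t: 15.25
tool_pos: [0.4643, -0.1164, 0.3182]
tool_rot: [0.654, 3.07, -0.002]
contact_force: [0.5, 0.2, 0.4]
opening: -0.0001
```

```bash
python3 top.py pics/a20; python3 - <<'E'
from station import ctrl
from h import *
ct=ctrl.camera_info("top");t=ctrl.get_image('top')[:,:,::-1];cv2.imwrite('pics/top20.png',t)
E
```

```text
t 15.25 tip ph [-47.2 -60.3] tipz 145.2 tooly ang err deg 0.44 tilt [ 0.003 -0.002] F ph [0.4 0.4 0.4] open -0.0
[ 31  56  14  14 145] [189. 312.] [-47.6  78.1]
[ 54  68  19  14 135] [315. 372.] [-48.3   9. ]
[135  98  10  27 136] [706. 575.] [ -58.4 -205. ]
[ 68 113  12  12  53] [367. 596.] [-137.8  -59.3]
```

View pics/a20t.png

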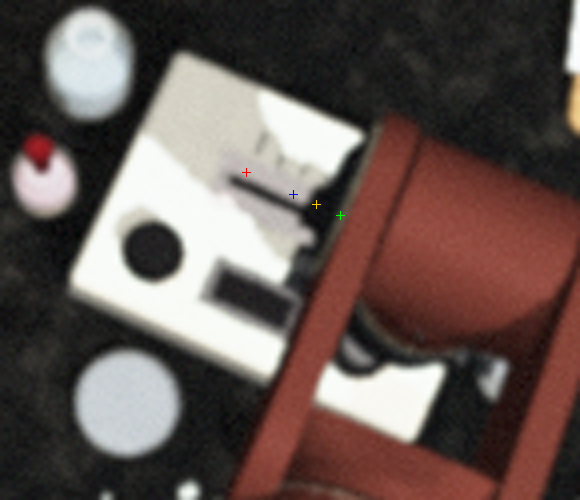

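jog_arm(
  steps=[
    [[0,0,1],[0,0,0.4]],
    [[0,0,2],[0,0,0]],
    [[0,0,1.8],[0,0,0]],
    [[0,0,0],[0,0,0]],
  ],
)

```text
t: 15.8
tool_pos: [0.4678, -0.1114, 0.2676]
tool_rot: [0.654, 3.069, 0.002]
contact_force: [0.4, -0.9, -1.0]
opening: 0.0001
```

```bash
python3 -c "
from station import ctrl
from h import *
rep(ctrl.get_obs())"
```

```text
t 15.8 tip ph [-46.1 -53.9] tipz 94.6 tooly ang err deg 0.42 tilt [0.004 0.   ] F ph [ 0.7 -0.6 -1. ] open 0.0
```

jog_arm(
  steps=[
    [[0,-1.1,0],[0,0,0.4]],
    [[0,0,0.4],[0,0,0]],
    [[0,0,0.4],[0,0,0]],
    [[0,0,0],[0,0,0]],
  ],
)

```text
t: 16.2
tool_pos: [0.4641, -0.1215, 0.26]
tool_rot: [0.663, 3.066, 0.001]
contact_force: [0.6, 0.1, 0.7]
opening: -0.0
```

```bash
python3 -c "
from station import ctrl
from h import *
rep(ctrl.get_obs())"
```

```text
t 16.2 tip ph [-45.  -64.6] tipz 87.0 tooly ang err deg 0.09 tilt [ 0.005 -0.   ] F ph [0.5 0.3 0.7] open -0.0
```

Centred over the key. Pressing.

jog_arm(
  steps=[
    [[0,0,0.5],[0,0.2,0]],
    [[0,0,0.4],[0,0,0]],
    [[0,0,0.4],[0,0,0]],
    [[0,0,0.3],[0,0,0]],
    [[0,0,0.3],[0,0,0]],
    [[0,0,0.2],[0,0,0]],
  ],
)

```text
t: 16.8
tool_pos: [0.4661, -0.1222, 0.2494]
tool_rot: [-0.662, -3.067, -0.003]
contact_force: [-6.3, 2.3, 11.1]
opening: 0.0002
```

```bash
python3 -c "
from station import ctrl
from h import *
rep(ctrl.get_obs())"
```

```text
t 16.8 tip ph [-44.6 -64.6] tipz 76.4 tooly ang err deg 0.14 tilt [-0.004  0.003] F ph [-6.7 -0.5 11.1] open 0.0
```

Fully down: tip z 76.4 at 11 N, about twice the spring force, so the key is on its stop. One more row to make sure, then lift and clear.

jog_arm(
  steps=[
    [[0,0,0.2],[0,0,0]],
    [[0,0,-0.5],[0,0,0]],
    [[0,0,-1],[0,0,0]],
    [[0,0,-2],[0,0,0]],
    [[0,0,-4],[0,0,0]],
    [[0,0,-4],[0,0,0]],
    [[0,-4,-3],[0,0,0]],
    [[0,-4,0],[0,0,0]],
  ],
)

```text
t: 17.6
tool_pos: [0.4347, -0.1936, 0.3996]
tool_rot: [-0.648, -3.069, -0.002]
contact_force: [0.7, -1.2, -0.2]
opening: -0.0001
```

jog_arm(
  steps=[
    [[0,-4,0],[0,0,0]],
    [[0,-4,0],[0,0,0]],
    [[0,-4,0],[0,0,0]],
    [[0,-4,0],[0,0,0]],
    [[0,0,0],[0,0,0]],
    [[0,0,0],[0,0,0]],
  ],
)

```text
t: 18.2
tool_pos: [0.3653, -0.3483, 0.404]
tool_rot: [0.655, 3.069, -0.007]
contact_force: [0.5, -0.3, 0.2]
opening: -0.0003
```

```bash
python3 top.py pics/a22; python3 - <<'E'
from station import ctrl
from h import *
ct=ctrl.camera_info("top")
t=ctrl.get_image('top')[:,:,::-1]; cv2.imwrite('pics/top22.png',t)
for f in ("pics/top0.png","pics/top17.png","pics/top22.png"):
    g=cv2.imread(f).max(2)[180:215,340:405]; b=cv2.resize(g,None,fx=8,fy=8,interpolation=cv2.INTER_CUBIC)
    for th in (60,100):
        o=cv2.morphologyEx(((b<th)*255).astype(np.uint8),cv2.MORPH_OPEN,cv2.getStructuringElement(cv2.MORPH_ELLIPSE,(22,22)))
        n,l,st,ce=cv2.connectedComponentsWithStats(o)
        print(f,th,[inph(onz(ct,(ce[i]+.5)/8-.5+[340,180],.09)).round(1).tolist() for i in range(1,n) if 400<st[i,4]<5000])
a=cv2.imread("pics/top0.png");z=cv2.imread("pics/top22.png")
for n,(r0,r1,c0,c1) in dict(dropper=(180,207,295,318),reagent=(150,183,304,330),flask=(226,255,412,442),petri=(235,267,311,343),weigh=(258,280,355,378),stopper=(198,213,402,418)).items():
    _,v,_,loc=cv2.minMaxLoc(cv2.matchTemplate(z[r0-4:r1+4,c0-4:c1+4],a[r0:r1,c0:c1],cv2.TM_CCOEFF_NORMED));print(n,round(v,3),np.array(loc)-4)
E
```

```text
t 18.2 tip ph [ -40.9 -312.9] tipz 231.0 tooly ang err deg 0.41 tilt [ 0.003 -0.005] F ph [ 0.6 -0.1  0.2] open -0.0
[72 47 10  9 43] [389. 259.] [19.4 -1.3]
[112  52   9   9  60] [581. 280.] [ 50.5 -92.3]
[ 31  56  14  14 148] [189. 312.] [-47.4  78.2]
[ 54  68  19  14 135] [314. 372.] [-48.3   9.2]
[83 79 14 15 54] [435. 433.] [-50.7 -57.1]
pics/top0.png 60 [[20.1, 45.6]]
pics/top0.png 100 [[20.3, 45.5]]
pics/top17.png 60 [[20.1, -0.0]]
pics/top17.png 100 [[20.3, 0.0]]
pics/top22.png 60 [[20.1, -2.0]]
pics/top22.png 100 [[20.3, -1.8]]
dropper 0.984 [0 0]
reagent 0.998 [0 0]
flask 0.999 [0 0]
petri 0.999 [0 0]
weigh 0.999 [0 0]
stopper 0.97 [0 0]
```

View pics/a22t.png

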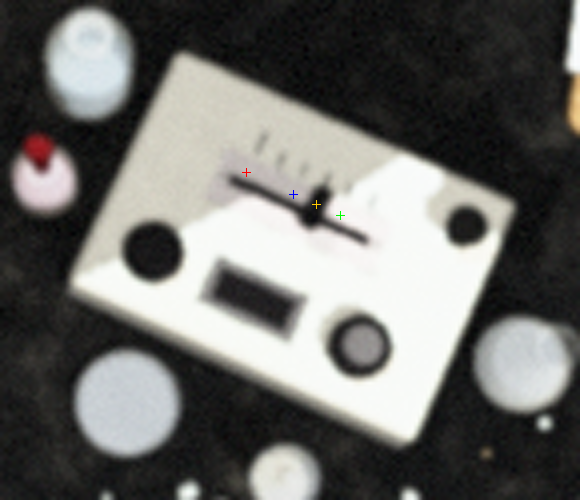

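Travel now measures 47.5 mm by the same method, against 48 wanted. The key is up, all bystanders are at zero pixel shift, and the arm is well clear with no force on it. Handing in.

```bash
python3 -c "
from station import ctrl
print(ctrl.finish_job())"
```

```text
the job is handed in; nothing more can be done
None
```

I pushed the filter lever with shut fingers from home, through the first and second clicks, into the third. I then pressed the read key to its stop and let it up, and handed the job in at about 18 s. No verdict is reported.

- **Lever:** After the first push the top view gave about 45.6 mm of travel: inside the 3.5 mm band around 48 mm, but off the click's centre. I nudged it forward and pressed the key again. The final top-view measurement gave 47.5 mm.
- **Key:** Both presses reached about 6 mm down, with 22 N on the first and 11 N on the second. In the last picture the key looks up as it did at the start.
- **Bystanders:** Matching the first and last top pictures, all six show no pixel shift.
- **Arm:** It stood well clear, with no contact force at hand-in.
- **Disagreements:** After the first push, the top view compared by eye with the marks suggested the lever was nearer 47–48 mm, while the centroid and wrist views said about 45–46 mm. The lever seemed to follow the fingers past the crest rather than jumping into the third click, which is why I redid the push and the press. If it was that far short on the first press, only the second press is sure to count.

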